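Sort part-used gas cylinders by weight

ROBOT

A 6-joint arm with a two-finger parallel gripper is mounted at the origin on the work surface. World frame = base frame: x ahead of the robot, y to its left, z up, the work surface at z = 0. Lengths are in m, angles in rad, forces in N, time in s.
With the tool pointing down it reaches from about 0.3 to 0.875 m from the base axis. Payload 6.4 kg.
Tool frame: the origin (TCP) lies midway between the tips of the shut fingers; the grasp point (between the pads) lies 19 mm behind it; x points along the fingers, z is the direction in which the jaws open and shut, and the axes are right-handed (so a half turn about x gives the same grasp; the last joint's range is limited). The gripper opens to 88 mm and grips with 3 to 60 N. Pads are 18 mm wide; open, the fingers measure 123 mm over their backs; the gripper's body (75 mm by 187 mm) begins 45 mm behind the grasp point.
Start: joints at [1.121, 0.181, 1.607, -0, 1.354, -0.206], TCP at [0.139, 0.558, 0.239] pointing down, gripper open.
Joint ranges: [-2.99, 2.99], [-0.89, 2.07], [0.3, 2.58], [-1.14, 4.28], [0, 2.63], [-3.12, 3.12]. Speed limits (rad/s): [2.57, 2.57, 3.01, 3.14, 3.14, 3.14].

INTERFACE

Orientations are given as a 3x3 rotation matrix whose columns are the frame's x, y, z axes.
In Python, from bench import arm gives the robot as it stands. The module is installed in compiled form; this text tells all that it offers.
- The arm moves only by the tool jog_arm, never from a script. Its argument "series" is a list of rows, each a list of 2 entries, a list of its own where there are three numbers: the shift along the tool's x, y, z in m, then the turn about the tool's x in rad. In form: [[[tx, ty, tz], spin], ...]. A call has 1 to 8 rows; each row shifts and turns the pose as measured when the row begins, along the tool's axes as they then stand; what a row does not reach is not made up. A row lasts 1/12 s, in which the tool goes at most 41.7 mm and 7.16 degrees, less where a joint would pass 70% of its speed; a pose out of reach is approached as far as the arm can. A call is refused whole if a number of a shift passes 0.0417 or a number of a turn 0.125, either way. A call with a gripper value outside its range is refused whole. "claw" is the finger opening in m, from 0 to 0.0881, set as the call begins (left out, the last holds). The fingers move at their own pace and stop on an object; "force" is the grip in N (left out, the last holds). Time passes only in rows, so rows that do not move let the fingers close. It gives the time, the measured TCP pose, the force and the opening at its end, in the units of the state.
- arm.get_obs(): the state, without advancing time (a new reading comes with each control period).
- arm.capture(name): name is "scene" or "top" or "wrist"; returns (picture, depth): 400x640x3 uint8, red, green, blue; 400x640 float32, m along the optical axis (not along the pixel's ray), 0 where there is no reading.
- arm.calibration(name): a dict with "mtx" (3x3 intrinsics, pixels), "world_from_camera" (4x4, takes a point from camera to world coordinates). Camera axes: x right, y up, looking along -z (the intrinsics and any distortion apply to the point x, -y, -z); pixel columns grow to the right and rows downward; lengths in m; the calibration is good to about 2 mm. A picture is of the moment at which its call begins: read the wrist's pose just before it. calibration takes no time and is no camera call; for the wrist camera it gives the pose at the moment of the call.
- arm.close_job(): hands the job in, once; it reports no verdict.
Trained networks look in the newest picture that a camera, given by its name, has taken for a name from the list of things; names that differ only in an ending like _2 or _b are one class to them, and where a whole thing is asked for, a point or a joint stands for the part that bears it (a point fixed in the world has none). Each returns a list of dicts, best first, with "score" (0 to 1); they miss things now and then, are a little off and sometimes report something else, mostly with a low value. They report only what shows in the picture. A call takes as long as a camera call.
- arm.recognise(name, camera): "extent" ([left, top, right, bottom] in pixels, round what is visible of it).
- arm.silhouettes(name, camera): "region" (400x640 bool, what is visible of it) and "extent" ([left, top, right, bottom] in pixels, round what is visible of it).
- arm.mark_of(name, camera): "at" ([column, row] in pixels: a listed point, or the origin of a listed thing).
The state is a dict: "clock": time; "joint_pos": joint angles; "joint_vel": joint speeds; "effort": joint torques, N m; "ee_pos": TCP position; "eef_rot": TCP orientation; "ft_force": force on the tool from outside, world axes, zero at the start; "ft_torque": the same for the moment, N m; "width": finger opening in m.
Only numpy, scipy, OpenCV 4.12 (cv2) and the standard library are available. Lean on these libraries where they do the work, as an engineer would, in place of code of your own. Each camera call takes 0.05 s, during which the arm holds its last target. There are 200 camera calls.

TASK

Check the two small gas cylinders standing on the black mat: lift each one just clear, upright and low (never more than 15 cm off the counter), and feel its weight. One heavier than 420 g is still good and goes in a free well of the green rack, a lighter one in a free well of the orange rack. Push each gently down past the spring plungers until it stands fully home, with no more than 2 kg of push once it is down, never dropping it, then let go, and leave everything else alone.

Things in the scene. Friction and masses are not known exactly. Their poses are not given: they have to be found in the camera images.
- cyl_a_mid (a point): cylinder to check: aluminium gas cylinder on the mat, 56 mm across, 180 tall, green band; its foot tapers over the lowest 18 mm to a flat 38 across; a groove runs round it 44 to 66 mm up. Grip it by the black fixed cap on top, 38 mm across, 140 to 180 mm above the foot. Weighs 250 g (empty) to 610 g (full), unseen. Point: its centre, on the axis 90 mm above the foot, 70 below mid-cap; z up.
- cyl_b_mid (a point): cylinder to check: aluminium gas cylinder on the mat, 56 mm across, 180 tall, green band; its foot tapers over the lowest 18 mm to a flat 38 across; a groove runs round it 44 to 66 mm up. Grip it by the black fixed cap on top, 38 mm across, 140 to 180 mm above the foot. Weighs 250 g (empty) to 610 g (full), unseen. Point: its centre, on the axis 90 mm above the foot, 70 below mid-cap; z up.
- ready_rack: fixed cylinder rack, green plate and housings (still good), 270 mm along its x, 104 along y. Black base; top plate, upper face 65 mm above the counter, with three 59 mm holes in a row along x, 82 mm apart; the third (largest x) is taken. Housings on both y sides of each hole rise 16 mm above the plate. Grip across the row (along y). Origin: centre of the underside.
- ready_rack_well1 (a point): well 1 of the ready rack (smallest-x hole): centre of its rubber buffer's top, 20 mm above the counter. Two spring plungers, white noses 73 mm up, jut 2.5 mm into the cylinder's outline on the y sides: 12 to 15 N passes them, then they drop into the groove. Home, the foot rests on the buffer (2.5 N/mm, 8 mm travel; sinks 1 to 2.5 mm by weight), cylinder's centre 90 mm higher.
- ready_rack_well2 (a point): well 2 of the ready rack (middle hole): centre of its rubber buffer's top, 20 mm above the counter. Two spring plungers, white noses 73 mm up, jut 2.5 mm into the cylinder's outline on the y sides: 12 to 15 N passes them, then they drop into the groove. Home, the foot rests on the buffer (2.5 N/mm, 8 mm travel; sinks 1 to 2.5 mm by weight), cylinder's centre 90 mm higher.
- returns_rack: fixed cylinder rack, orange plate and housings (spent), 270 mm along its x, 104 along y. Black base; top plate, upper face 65 mm above the counter, with three 59 mm holes in a row along x, 82 mm apart; the third (largest x) is taken. Housings on both y sides of each hole rise 16 mm above the plate. Grip across the row (along y). Origin: centre of the underside.
- returns_rack_well1 (a point): well 1 of the returns rack (smallest-x hole): centre of its rubber buffer's top, 20 mm above the counter. Two spring plungers, white noses 73 mm up, jut 2.5 mm into the cylinder's outline on the y sides: 12 to 15 N passes them, then they drop into the groove. Home, the foot rests on the buffer (2.5 N/mm, 8 mm travel; sinks 1 to 2.5 mm by weight), cylinder's centre 90 mm higher.
- returns_rack_well2 (a point): well 2 of the returns rack (middle hole): centre of its rubber buffer's top, 20 mm above the counter. Two spring plungers, white noses 73 mm up, jut 2.5 mm into the cylinder's outline on the y sides: 12 to 15 N passes them, then they drop into the groove. Home, the foot rests on the buffer (2.5 N/mm, 8 mm travel; sinks 1 to 2.5 mm by weight), cylinder's centre 90 mm higher.
- drip_mat: fixed black ribbed rubber mat, 170 x 270 mm, 3 mm thick, on which the two cylinders stand; origin at the centre of its underside.
- held_ready_mid (a point): a like cylinder already standing home in the third hole of the green rack, leave it alone; its centre, 90 mm above its foot.
- held_returns_mid (a point): a like cylinder already standing home in the third hole of the orange rack, leave it alone; its centre, 90 mm above its foot.
- tumbler_a_mid (a point): a clear drinking glass, 68 mm across, 105 mm tall, leave it alone; the point is on its axis 52 mm up.
- meal_a_mid (a point): a sealed black meal tray with a green and white label, 128 x 168 x 42 mm, leave it alone; its centre.
- tumbler_b_mid (a point): a clear drinking glass, 68 mm across, 105 mm tall, leave it alone; the point is on its axis 52 mm up.
- meal_b_mid (a point): a sealed black meal tray with a green and white label, 128 x 168 x 42 mm, leave it alone; its centre.
- wrench_mid (a point): a steel spanner 170 mm long lying flat, leave it alone; a point near its middle.
- regulator_mid (a point): a brass gas regulator with a round dial, about 42 mm across and 50 mm tall, leave it alone; a point on its axis 24 mm up.

How it is judged:
By the outcome, as a careful person would: the job done as asked, in the order asked, and still so for the second after the job is handed in, with the robot touching nothing.
It also fails if it takes over 66 s, if anything falls off the work surface, if the arm or the gripper's body presses on something with over 40 N, if the wrist force passes 120 N, or if a joint passes its speed limit or range.

## Working session

There is one attempt and no reset: what is moved stays moved. The work goes in short steps, Python scripts to look and compute and a tool call to move; the robot and the scene stay as the last step left them, time stands still between calls to the robot, and variables do not carry over. Pictures are saved under pics/ and viewed, about 8 in all and at most 12, crops included, and the job is handed in when it is done.

Besides the shell and the picture viewer there is one more tool, called after "Emit:" by a JSON object that holds its "name" and its "arguments". jog_arm: Moves the arm, as the interface text tells. Its arguments: {"type":"object","properties":{"series":{"type":"array","items":{"type":"array"}},"claw":{"type":"number"},"force":{"type":"number"}},"required":["series"]}

```bash
mkdir -p pics; cat > h.py <<'E'
import numpy as np, cv2
from bench import arm
def snap(c,fn=None):
    p,d=arm.capture(c); 
    if fn: cv2.imwrite('pics/'+fn,p[:,:,::-1])
    return p,d
def pts(c,d):
    k=arm.calibration(c); K=k['mtx']; T=k['world_from_camera']
    v,u=np.mgrid[:400,:640]
    x=(u-K[0,2])/K[0,0]*d; y=(v-K[1,2])/K[1,1]*d
    P=np.stack([x,-y,-d,np.ones_like(d)],-1)@T.T
    return P[...,:3]
def ray(c,uv,z):
    k=arm.calibration(c); K=k['mtx']; T=k['world_from_camera']
    r=T[:3,:3]@np.array([(uv[0]-K[0,2])/K[0,0],-(uv[1]-K[1,2])/K[1,1],-1.]); o=T[:3,3]
    return o+r*(z-o[2])/r[2]
E
python3 - <<'E'
from h import *
np.set_printoptions(precision=4,suppress=True)
s=arm.get_obs(); print(s)
for c in('top','scene'):
    k=arm.calibration(c); print(k)
    p,d=snap(c,c+'0.png'); P=pts(c,d); np.savez(c+'0.npz',p=p,d=d,P=P)
    for n,z in (('cyl_a_mid',.093),('ready_rack',0),('returns_rack',0),('ready_rack_well1',.02),('ready_rack_well2',.02),('returns_rack_well1',.02),('returns_rack_well2',.02),('held_ready_mid',.108),('drip_mat',0),('tumbler_a_mid',.052),('meal_a_mid',.021),('regulator_mid',.024)):
        for r in arm.mark_of(n,c)[:4]: print(c,n,round(r['score'],2),np.round(r['at'],1),ray(c,r['at'],z)[:2])
E
```

```text
{'clock': 0.0, 'joint_pos': array([ 1.1207,  0.1816,  1.608 , -0.    ,  1.3538, -0.2063]), 'joint_vel': array([-0.001 ,  0.0018,  0.0015,  0.0005,  0.0017,  0.0005]), 'effort': array([ -0.0001, -43.3864, -34.1858,   0.0703,   0.0386,  -0.0001]), 'ee_pos': array([0.1385, 0.5575, 0.2378]), 'eef_rot': array([[-0.0008, -0.9704,  0.2414],
       [-0.0016,  0.2414,  0.9704],
       [-1.    ,  0.0004, -0.0017]]), 'ft_force': array([ 0.0771,  0.0437, -0.142 ]), 'ft_torque': array([ 0.013 , -0.0168,  0.0417]), 'width': 0.08789625460678442}
{'mtx': array([[455.827 ,   0.    , 314.6287],
       [  0.    , 455.827 , 200.5463],
       [  0.    ,   0.    ,   1.    ]]), 'world_from_camera': array([[ 0.0265,  0.9901, -0.1376,  0.4003],
       [-0.9992,  0.0303,  0.0254,  0.0128],
       [ 0.0293,  0.1368,  0.9902,  1.0889],
       [ 0.    ,  0.    ,  0.    ,  1.    ]])}
top cyl_a_mid 0.92 [275.1 193. ] [0.5528 0.075 ]
top ready_rack 0.82 [444.6 216.8] [ 0.5215 -0.3308]
top ready_rack 0.59 [327.5 137.9] [ 0.7082 -0.0426]
top returns_rack 0.7 [184.1 210.7] [0.5176 0.2956]
top ready_rack_well1 0.97 [44
[... 1662 characters left out ...]
2.  167.5] [0.4502 0.2849]
scene returns_rack_well1 0.56 [414.9 177.6] [0.5195 0.3079]
scene returns_rack_well2 0.97 [392.  167.5] [0.4502 0.2849]
scene returns_rack_well2 0.56 [414.9 177.6] [0.5195 0.3079]
scene held_ready_mid 0.81 [195.8 282.7] [ 0.6119 -0.3204]
scene drip_mat 0.71 [317.6 228.2] [ 0.5232 -0.0063]
scene tumbler_a_mid 0.58 [342.7 265.6] [ 0.6868 -0.0446]
scene meal_a_mid 0.63 [451.6 255.4] [0.772  0.1888]
scene meal_a_mid 0.28 [193.  285.4] [ 0.5421 -0.3232]
scene meal_a_mid 0.25 [410.1 184.2] [0.5347 0.2772]
scene regulator_mid 0.76 [244.  201.4] [ 0.3599 -0.1268]
scene regulator_mid 0.71 [196.6 284. ] [ 0.5452 -0.3157]
scene regulator_mid 0.25 [391.2 167. ] [0.4511 0.2808]
```

View pics/top0.png

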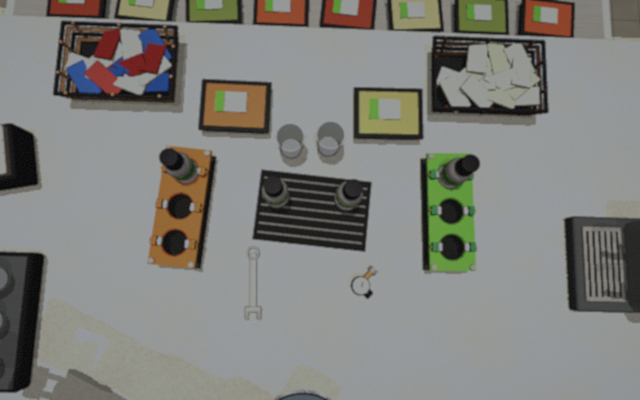

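View pics/scene0.png

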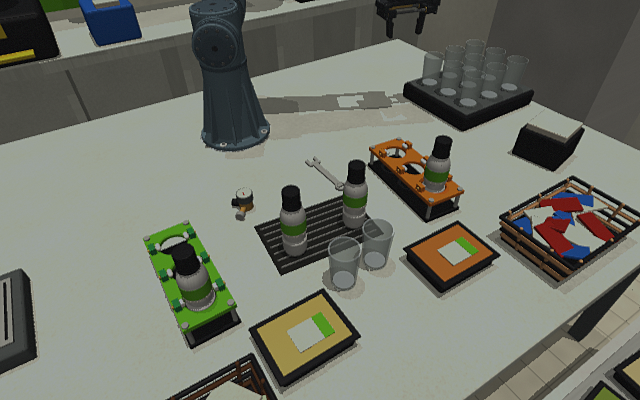

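```bash
python3 - <<'E'
from h import *
np.set_printoptions(precision=4,suppress=True)
for c in('top','scene'):
    f=np.load(c+'0.npz'); P=f['P'];d=f['d'];p=f['p'].astype(int)
    z=P[...,2]
    # mat cylinders cap tops
    m=(d>0)&(z>.172)&(z<.20)&(abs(P[...,1])<.2)&(P[...,0]>.35)&(P[...,0]<.65)
    n,l,st,ce=cv2.connectedComponentsWithStats(m.astype(np.uint8))
    for i in range(1,n):
        if st[i,4]>40:
            q=P[l==i]; print(c,'cap',st[i],q.mean(0),q.min(0),q.max(0))
    # racks: coloured plates
    R,G,B=p[...,0],p[...,1],p[...,2]
    for nm,mm in(('green',(G>R+25)&(G>B+10)&(P[...,1]<-.2)),('orange',(R>B+60)&(R>G+25)&(P[...,1]>.2))):
        for lo,hi in((.058,.071),(.075,.088)):
            k=mm&(d>0)&(z>lo)&(z<hi); q=P[k]
            if len(q)<50: continue
            r=cv2.minAreaRect((q[:,:2]*1000).astype(np.float32)); print(c,nm,lo,len(q),np.median(q[:,2]),r)
    m=(d>0)&(z>.09)&(abs(P[...,1])>.2)&(z<.22)&(P[...,0]>.4)
    n,l,st,ce=cv2.connectedComponentsWithStats(m.astype(np.uint8))
    for i in range(1,n):
        if st[i,4]>40:
            q=P[l==i]; print(c,'tall',st[i],q.mean(0),q.min(0),q.max(0))
E
```

```text
top cap [263 176  19  19 280] [0.5558 0.0756 0.1823] [0.5375 0.058  0.1734] [0.5743 0.0946 0.1876]
top cap [344 179  19  19 278] [ 0.5546 -0.0867  0.1823] [ 0.5365 -0.1057  0.173 ] [ 0.573  -0.0688  0.1861]
top green 0.058 2983 0.06452680015761358 ((529.6488647460938, -323.834716796875), (269.7305908203125, 106.27693939208984), 1.4424210786819458)
top green 0.075 248 0.08062990124305791 ((528.75830078125, -323.6266784667969), (183.19065856933594, 97.1411361694336), 0.999675452709198)
top orange 0.058 4357 0.064349051695475 ((669.0527954101562, 350.74273681640625), (589.4676513671875, 200.79368591308594), 22.913694381713867)
top orange 0.075 253 0.08035219433421936 ((653.71630859375, 334.19805908203125), (482.3834533691406, 158.1328582763672), 19.049240112304688)
top tall [  0 124  15  56 510] [0.6218 0.6653 0.1003] [0.5657 0.6473 0.09  ] [0.6892 0.6877 0.1113]
top tall [159 148  36  33 823] [0.5969 0.2748 0.16  ] [0.5749 0.2542 0.0901] [0.6313 0.3108 0.2021]
top tall [441 154  39  32 843] [ 0.6048 -0.3128  0.1585] [ 0.5824 -0.344   0.0901] [ 0.638  -0.2938  0.2023]
scene cap [348 159
[... 497 characters left out ...]
0.058 2748 0.06559296691650818 ((672.64794921875, 341.61309814453125), (596.97998046875, 249.7808380126953), 25.665454864501953)
scene orange 0.075 189 0.08087804618785444 ((688.3001098632812, 401.28570556640625), (588.7379760742188, 270.24017333984375), 17.81745147705078)
scene tall [627  22  12  20  58] [0.4011 1.4976 0.1395] [0.4    1.436  0.0925] [0.4048 1.5665 0.1836]
scene tall [ 523  109   60   36 1214] [0.6294 0.7044 0.1042] [0.5569 0.644  0.09  ] [0.6938 0.7875 0.1116]
scene tall [424 135  29  50 987] [0.614  0.2714 0.1483] [0.5818 0.2524 0.0902] [0.6333 0.303  0.2011]
scene tall [ 171  243   42   60 1617] [ 0.6267 -0.3238  0.1523] [ 0.5942 -0.351   0.0901] [ 0.6412 -0.2947  0.2015]
```

The top picture shows the orange rack on the left (free wells at about (180,206) and (175,243)) and the green rack on the right (free wells at about (451,211) and (452,247)). Both far holes are taken. The two cylinders on the mat have caps at (274,185) and (350,188). The scene view agrees.

Emit:
{"name": "jog_arm", "arguments": {"series": [[[0,0,0],-0.122],[[0,0,0],-0.122],[[0,-0.026,-0.03],0],[[0,-0.026,-0.03],0],[[0,-0.026,-0.03],0],[[0,-0.026,-0.03],0],[[0,-0.026,-0.03],0],[[0,-0.026,-0.03],0]], "claw": 0.088, "force": 30}}

```text
clock: 1.97
ee_pos: [0.297, 0.3791, 0.2382]
eef_rot: [[-0.0, -1.0, -0.027], [0.003, -0.027, 1.0], [-1.0, 0.0, 0.003]]
ft_force: [1.3, 0.3, -0.2]
width: 0.0879
```

Emit:
{"name": "jog_arm", "arguments": {"series": [[[0,-0.026,-0.03],0],[[0,-0.026,-0.03],0],[[0,-0.026,-0.03],0],[[0,-0.026,-0.03],0],[[0,-0.026,-0.03],0],[[0,-0.026,-0.03],0],[[0,-0.026,-0.03],0],[[0,0,0],0]]}}

```text
clock: 2.63
ee_pos: [0.4959, 0.1574, 0.2403]
eef_rot: [[0.008, -1.0, -0.022], [0.004, -0.022, 1.0], [-1.0, -0.008, 0.004]]
ft_force: [-1.0, -0.7, 0.3]
width: 0.0879
```

```bash
python3 - <<'E'
from h import *
np.set_printoptions(precision=4,suppress=True)
for c in('top','scene'):
    f=np.load(c+'0.npz'); P=f['P'];d=f['d'];p=f['p'].astype(int)
    z=P[...,2];R,G,B=p[...,0],p[...,1],p[...,2]
    box=(P[...,0]<.67)&(P[...,0]>.36)&(abs(abs(P[...,1])-.3)<.09)
    for nm,mm in(('green',(G>R+25)&(G>B+10)&(P[...,1]<-.2)),('orange',(R>B+60)&(R>G+25)&(P[...,1]>.2))):
        for lo,hi in((.058,.071),(.075,.088)):
            k=box&mm&(d>0)&(z>lo)&(z<hi); q=P[k]
            r=cv2.minAreaRect((q[:,:2]*1000).astype(np.float32)); print(c,nm,lo,len(q),np.median(q[:,2]),r)
print(arm.get_obs())
p,d=snap('wrist','w1.png'); P=pts('wrist',d); z=P[...,2]
print(arm.calibration('wrist')['world_from_camera'])
m=(d>0)&(z>.172)&(z<.20)
n,l,st,ce=cv2.connectedComponentsWithStats(m.astype(np.uint8))
for i in range(1,n):
    if st[i,4]>40:
        q=P[l==i]; print('cap',st[i],q.mean(0),q.min(0),q.max(0))
E
```

```text
top green 0.058 2983 0.06452680015761358 ((529.6488647460938, -323.834716796875), (269.7305908203125, 106.27693939208984), 1.4424210786819458)
top green 0.075 248 0.08062990124305791 ((528.75830078125, -323.6266784667969), (183.19065856933594, 97.1411361694336), 0.999675452709198)
top orange 0.058 2957 0.06442000059355513 ((521.4410400390625, 289.361572265625), (104.1776351928711, 267.9954833984375), 85.57087707519531)
top orange 0.075 251 0.08036338216108407 ((521.5968017578125, 288.935546875), (101.17106628417969, 183.09967041015625), 85.5267333984375)
scene green 0.058 2507 0.06625490921110644 ((529.615478515625, -324.33441162109375), (273.7357177734375, 103.61178588867188), 1.0979372262954712)
scene green 0.075 372 0.08187784362611755 ((530.5758666992188, -324.39410400390625), (186.27041625976562, 96.6280517578125), 1.0143733024597168)
scene orange 0.058 1393 0.06594152148487387 ((523.0029907226562, 289.7359619140625), (107.2194595336914, 271.2086181640625), 85.46302032470703)
scene orange 0.075 159 0.08141126579326274 ((522.6368408203125, 287.4166259765625), (97.54166412353516, 
[... 311 characters left out ...]
9, 0.1574, 0.2403]), 'eef_rot': array([[ 0.0081, -0.9997, -0.0222],
       [ 0.0039, -0.0221,  0.9997],
       [-1.    , -0.0081,  0.0037]]), 'ft_force': array([-0.992 , -0.652 ,  0.2953]), 'ft_torque': array([0.0157, 0.0401, 0.037 ]), 'width': 0.08790610959704911}
[[-0.0221 -0.9473 -0.3197  0.4107]
 [ 0.9997 -0.0194 -0.0118  0.1565]
 [ 0.005  -0.3199  0.9474  0.3843]
 [ 0.      0.      0.      1.    ]]
cap [  9 249  49  35 972] [ 0.5435 -0.084   0.1797] [ 0.5334 -0.1032  0.172 ] [ 0.5622 -0.0664  0.1825]
cap [233 266  19  30 207] [0.5582 0.0932 0.18  ] [0.5461 0.083  0.172 ] [0.5717 0.0979 0.1825]
cap [439 329  15  23  90] [0.6058 0.2697 0.1913] [0.5997 0.2678 0.1746] [0.6139 0.2746 0.197 ]
```

Emit:
{"name": "jog_arm", "arguments": {"series": [[[0,-0.02,-0.028],0],[[0,-0.02,-0.028],0],[[0,-0.018,-0.025],0],[[0,0,0],0],[[0,0,0],0]]}}

```text
clock: 3.1
ee_pos: [0.5534, 0.0808, 0.2394]
eef_rot: [[0.004, -1.0, -0.025], [0.008, -0.025, 1.0], [-1.0, -0.004, 0.008]]
ft_force: [-0.7, 0.5, -0.8]
width: 0.0886
```

```bash
cat > capw.py <<'E'
from h import *
np.set_printoptions(precision=4,suppress=True)
print(arm.get_obs())
for c in('wrist','top'):
    p,d=snap(c,c+'2.png'); P=pts(c,d); z=P[...,2]
    m=(d>0)&(z>.172)&(z<.187)
    n,l,st,ce=cv2.connectedComponentsWithStats(m.astype(np.uint8))
    for i in range(1,n):
        if st[i,4]>60:
            q=P[l==i]; print(c,'cap',st[i],q.mean(0),(q.min(0)+q.max(0))/2,q.max(0)-q.min(0))
E
python3 capw.py
```

```text
{'clock': 3.1, 'joint_pos': array([-0.0719,  0.1419,  1.6502,  0.0084,  1.3463, -1.6697]), 'joint_vel': array([-0.0223,  0.0182, -0.0164, -0.0143, -0.0146, -0.0117]), 'effort': array([ -1.1763, -41.1595, -34.9092,  -0.1255,  -0.0675,  -0.1118]), 'ee_pos': array([0.5534, 0.0808, 0.2394]), 'eef_rot': array([[ 0.0038, -0.9997, -0.0252],
       [ 0.008 , -0.0251,  0.9997],
       [-1.    , -0.004 ,  0.0079]]), 'ft_force': array([-0.7042,  0.5166, -0.7962]), 'ft_torque': array([0.0398, 0.009 , 0.0261]), 'width': 0.08864802981642118}
wrist cap [  82  186   58   49 2108] [ 0.5528 -0.0831  0.1808] [ 0.5545 -0.0857  0.1781] [0.0376 0.0382 0.0121]
wrist cap [ 294  192   49   48 1784] [0.5537 0.077  0.1813] [0.5554 0.0769 0.1783] [0.0373 0.0376 0.0122]
wrist cap [534 250  45  15 371] [0.588  0.2755 0.1783] [0.591  0.2777 0.1791] [0.0151 0.0243 0.0142]
top cap [344 179  19  19 279] [ 0.5545 -0.0868  0.1821] [ 0.555  -0.0874  0.1796] [0.0368 0.0367 0.0138]
top cap [265 189  14   6  63] [0.5431 0.0766 0.1814] [0.5428 0.077  0.1794] [0.0096 0.0261 0.013 ]
```

Emit:
{"name": "jog_arm", "arguments": {"series": [[[0.02,-0.001,-0.002],0],[[0.03,-0.001,-0.002],0],[[0.028,-0.0004,-0.001],0],[[0.015,0,0],0],[[0,0,0],0],[[0,0,0],0]]}}

```text
clock: 3.7
ee_pos: [0.5527, 0.0868, 0.1465]
eef_rot: [[0.008, -0.999, -0.038], [0.009, -0.037, 0.999], [-1.0, -0.009, 0.009]]
ft_force: [0.9, -0.0, -0.2]
width: 0.0883
```

```bash
cat > o.py <<'E'
from h import *
np.set_printoptions(precision=4,suppress=True)
s=arm.get_obs()
for k in('clock','ee_pos','eef_rot','ft_force','ft_torque','width'): print(k,s[k])
E
python3 o.py
```

```text
clock 3.7
ee_pos [0.5527 0.0868 0.1465]
eef_rot [[ 0.0083 -0.9993 -0.0375]
 [ 0.0093 -0.0374  0.9993]
 [-0.9999 -0.0086  0.009 ]]
ft_force [ 0.9147 -0.0148 -0.1828]
ft_torque [-0.0016 -0.0137 -0.0491]
width 0.08834533150648095
```

Emit:
{"name": "jog_arm", "arguments": {"series": [[[0,-0.0015,-0.006],0],[[0,-0.001,-0.004],0],[[0,0,0],0],[[0,0,0],0]]}}

```text
clock: 4.03
ee_pos: [0.557, 0.0782, 0.1509]
eef_rot: [[0.014, -0.999, -0.041], [0.009, -0.041, 0.999], [-1.0, -0.014, 0.009]]
ft_force: [-0.8, 0.2, 0.7]
width: 0.0883
```

```bash
python3 o.py
```

```text
clock 4.0333
ee_pos [0.557  0.0782 0.1509]
eef_rot [[ 0.0137 -0.9991 -0.0411]
 [ 0.0091 -0.041   0.9991]
 [-0.9999 -0.0141  0.0085]]
ft_force [-0.8317  0.1594  0.6549]
ft_torque [ 0.0389 -0.0018 -0.0371]
width 0.0883118543087973
```

Emit:
{"name": "jog_arm", "arguments": {"series": [[[0.005,0.001,-0.0015],0]]}}

```text
clock: 4.12
ee_pos: [0.5576, 0.0766, 0.1477]
eef_rot: [[0.018, -0.999, -0.041], [0.009, -0.041, 0.999], [-1.0, -0.018, 0.008]]
ft_force: [0.3, 0.2, -0.2]
width: 0.088
```

Emit:
{"name": "jog_arm", "arguments": {"series": [[[0,0,0],0],[[0,0,0],0],[[0,0,0],0],[[0,0,0],0],[[0,0,0],0],[[0,0,0],0]], "claw": 0.03, "force": 40}}

```text
clock: 4.62
ee_pos: [0.5576, 0.0759, 0.1477]
eef_rot: [[0.018, -0.999, -0.04], [0.009, -0.04, 0.999], [-1.0, -0.018, 0.008]]
ft_force: [0.2, 0.5, -0.4]
width: 0.0502
```

```bash
python3 o.py
```

```text
clock 4.6167
ee_pos [0.5576 0.0759 0.1477]
eef_rot [[ 0.0179 -0.999  -0.0398]
 [ 0.0089 -0.0396  0.9992]
 [-0.9998 -0.0183  0.0082]]
ft_force [ 0.1509  0.4738 -0.3539]
ft_torque [0.0175 0.0489 0.0445]
width 0.050229584309425784
```

Emit:
{"name": "jog_arm", "arguments": {"series": [[[0,0,0],0],[[0,0,0],0],[[0,0,0],0],[[0,0,0],0],[[0,0,0],0]]}}

```text
clock: 5.03
ee_pos: [0.5576, 0.0761, 0.1476]
eef_rot: [[0.018, -0.999, -0.04], [0.009, -0.04, 0.999], [-1.0, -0.018, 0.008]]
ft_force: [-0.8, 0.2, 0.7]
width: 0.0372
```

```bash
python3 o.py
```

```text
clock 5.0333
ee_pos [0.5576 0.0761 0.1476]
eef_rot [[ 0.0177 -0.999  -0.04  ]
 [ 0.0089 -0.0399  0.9992]
 [-0.9998 -0.0181  0.0082]]
ft_force [-0.8434  0.2029  0.6693]
ft_torque [-0.0467 -0.0189 -0.0378]
width 0.03719437100822209
```

Emit:
{"name": "jog_arm", "arguments": {"series": [[[-0.004,0,0],0],[[-0.004,0,0],0],[[-0.004,0,0],0],[[-0.004,0,0],0],[[0,0,0],0],[[0,0,0],0],[[0,0,0],0]]}}

```text
clock: 5.62
ee_pos: [0.5555, 0.076, 0.1634]
eef_rot: [[0.013, -0.999, -0.04], [0.009, -0.04, 0.999], [-1.0, -0.014, 0.009]]
ft_force: [0.4, 0.6, -3.5]
width: 0.0371
```

```bash
python3 o.py; python3 -c "
from h import *
for i in range(5):
    arm.capture('top'); print(arm.get_obs()['ft_force'],arm.get_obs()['ee_pos'])"
```

```text
clock 5.6167
ee_pos [0.5555 0.076  0.1634]
eef_rot [[ 0.0134 -0.9991 -0.04  ]
 [ 0.0092 -0.0399  0.9992]
 [-0.9999 -0.0138  0.0087]]
ft_force [ 0.3897  0.6011 -3.5212]
ft_torque [ 0.0094 -0.0718  0.0409]
width 0.03708127554732061
[-0.95503809 -0.39579361 -3.91951331] [0.55541704 0.07601198 0.16333882]
[-0.76376796 -0.22398553 -3.48137517] [0.55535127 0.07600777 0.16321726]
[-0.549723   -0.02038942 -3.82369489] [0.55530571 0.07600924 0.16314732]
[-0.16220318 -0.23291037 -3.03187898] [0.55531739 0.07598379 0.16312049]
[-0.24384543 -0.04082185 -2.80196824] [0.55530451 0.07601203 0.16310836]
```

```bash
cat > wt.py <<'E'
from h import *
F=[]
for i in range(16):
    arm.capture('top'); F.append(arm.get_obs()['ft_force'])
F=np.array(F); print(F.mean(0),F.std(0)/4); s=arm.get_obs(); print(s['ft_torque'],s['ee_pos'],s['clock'])
E
python3 wt.py
```

```text
[-0.0608223   0.09410436 -3.1848011 ] [0.11660533 0.12307162 0.11643562]
[ 0.01711988 -0.01054732  0.04110768] [0.55543365 0.07601478 0.16330956] 6.6667
```

Emit:
{"name": "jog_arm", "arguments": {"series": [[[-0.01,0,0],0.02],[[-0.018,0,0],0.02],[[-0.02,0,0],0.02],[[-0.02,0.004,0.007],0.02],[[-0.012,0.008,0.014],0.02],[[-0.003,0.012,0.022],0.018],[[0,0.014,0.026],0],[[0,0.014,0.026],0]]}}

```text
clock: 7.33
ee_pos: [0.5109, 0.1716, 0.256]
eef_rot: [[0.017, -0.995, 0.101], [0.008, 0.101, 0.995], [-1.0, -0.016, 0.01]]
ft_force: [-0.0, 1.0, -3.1]
width: 0.037
```

Emit:
{"name": "jog_arm", "arguments": {"series": [[[0,0.014,0.026],0],[[0,0.014,0.026],0],[[0,0.012,0.022],0],[[0,0.01,0.016],0],[[0,0.007,0.012],0],[[0,0.003,0.006],0],[[0,0,0],0],[[0,0,0],0]]}}

```text
clock: 8.0
ee_pos: [0.4574, 0.2955, 0.2644]
eef_rot: [[0.024, -0.994, 0.102], [0.012, 0.102, 0.995], [-1.0, -0.023, 0.015]]
ft_force: [-0.4, 0.3, -3.3]
width: 0.0368
```

```bash
python3 o.py; python3 - <<'E'
from h import *
p,d=snap('wrist','w3.png'); print(arm.calibration('wrist'))
P=pts('wrist',d); z=P[...,2]; p=p.astype(int);R,G,B=p[...,0],p[...,1],p[...,2]
np.savez('w3.npz',p=p,d=d,P=P)
m=(R>B+50)&(R>G+20)&(d>0)&(z>.058)&(z<.072)&(P[...,1]>.2)
q=P[m]; print(len(q),np.median(q[:,2]),q.min(0),q.max(0))
E
```

```text
clock 8.0
ee_pos [0.4574 0.2955 0.2644]
eef_rot [[ 0.0243 -0.9945  0.1021]
 [ 0.0121  0.1024  0.9947]
 [-0.9996 -0.0229  0.0145]]
ft_force [-0.3565  0.3112 -3.29  ]
ft_torque [-0.0134 -0.0121  0.0105]
width 0.036799863073479905
{'mtx': array([[280.77399698,   0.        , 323.26763002],
       [  0.        , 280.77399698, 196.85686451],
       [  0.        ,   0.        ,   1.        ]]), 'world_from_camera': array([[ 0.10286267, -0.93649606, -0.33525276,  0.37196632],
       [ 0.99458851,  0.10177868,  0.02085202,  0.30165459],
       [ 0.01459375, -0.33558343,  0.94189744,  0.40724272],
       [ 0.        ,  0.        ,  0.        ,  1.        ]])}
3614 0.06369865820290929 [0.38244277 0.2399037  0.05802044] [0.82958966 0.59233668 0.0719871 ]
```

View pics/w3.png

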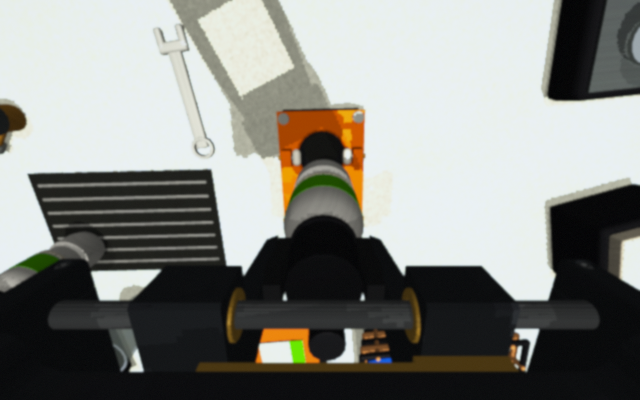

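```bash
cat > fit.py <<'E'
import sys
from h import *
from scipy.optimize import least_squares
np.set_printoptions(precision=4,suppress=True)
def cylfit(P,d,foot,c0,rng=(.028,.042,.068,.105),views=''):
    z=P[...,2]-foot
    m=(d>0)&(((z>rng[0])&(z<rng[1]))|((z>rng[2])&(z<rng[3])))&(np.hypot(P[...,0]-c0[0],P[...,1]-c0[1])<.045)
    q=P[m]
    f=lambda t:np.hypot(q[:,0]-t[0]-t[2]*(q[:,2]-foot-.07),q[:,1]-t[1]-t[3]*(q[:,2]-foot-.07))-.028
    r=least_squares(f,[*c0,0,0],loss='soft_l1',f_scale=.001)
    t=r.x; print(len(q),'centre@70mm',t[:2],'slope',t[2:],'foot',t[:2]-.07*t[2:],'rms',np.sqrt(np.mean(np.clip(r.fun,-.003,.003)**2)))
    return t
def plate(p,P,d,col,ang,box):
    p=p.astype(int);R,G,B=p[...,0],p[...,1],p[...,2];z=P[...,2]
    k=(R>B+50)&(R>G+20) if col=='orange' else (G>R+25)&(G>B+10)
    m=k&(d>0)&(z>.058)&(z<.072)&(P[...,0]>box[0])&(P[...,0]<box[1])&(P[...,1]>box[2])&(P[...,1]<box[3])
    q=P[m]; e=np.array([np.cos(ang),np.sin(ang)]); n=np.array([-e[1],e[0]])
    u=q[:,:2]@e; v=q[:,:2]@n
    lo,hi=np.percentile(u,[.3,99.7]); 
    s=u<lo+.09; v0,v1=v[s].min(),v[s].max()
    w1=(lo+.053)*e+(v0+v1)/2*n
    r=cv2.minAreaRect((q[:,:2]*1000).astype(np.float32))
    print(col,len(q),'u',lo,hi,'v',v0,v1,'well1',w1,'rect',r)
E
python3 - <<'E'
from fit import *
s=arm.get_obs(); foot=s['ee_pos'][2]-.1446; print('foot',foot)
f=np.load('w3.npz'); c0=s['ee_pos'][:2]
cylfit(f['P'],f['d'],foot,c0)
plate(f['p'],f['P'],f['d'],'orange',np.radians(-4.5),(.36,.47,.2,.4))
for c in('top','scene'):
    p,d=snap(c,c+'3.png'); P=pts(c,d); np.savez(c+'3.npz',p=p,d=d,P=P)
    cylfit(P,d,foot,c0); plate(p,P,d,'orange',np.radians(-4.5),(.36,.67,.22,.37))
E
```

```text
foot 0.11980890941439365
1002 centre@70mm [0.4563 0.2963] slope [-0.0114 -0.0141] foot [0.4571 0.2972] rms 0.00020059033467824438
orange 3095 u 0.36170058697244456 0.4478965174938846 v 0.2792884857862772 0.3833435385554619 well1 [0.4394 0.2978] rect ((429.86676025390625, 298.4998474121094), (104.05506134033203, 86.9427719116211), 85.3875961303711)
0 centre@70mm [0.4576 0.2953] slope [0. 0.] foot [0.4576 0.2953] rms nan
orange 2418 u 0.3640861207320193 0.6315762442372744 v 0.2777149380156187 0.3812026746549244 well1 [0.4416 0.2957] rect ((522.5345458984375, 289.3985290527344), (105.64598846435547, 269.3487243652344), 85.84407043457031)
413 centre@70mm [0.4577 0.2951] slope [-0.0054 -0.0152] foot [0.4581 0.2962] rms 0.0012371948208657593
orange 1479 u 0.3660458618058061 0.6339296909417965 v 0.27627079892716316 0.382256142379756 well1 [0.4436 0.2954] rect ((522.501220703125, 289.3006896972656), (105.94471740722656, 273.0493469238281), 85.60018157958984)
  return _methods._mean(a, axis=axis, dtype=dtype,
  ret = ret.dtype.type(ret / rcount)
```

Emit:
{"name": "jog_arm", "arguments": {"series": [[[0,0.004,0],-0.008],[[0.003,0.006,-0.001],-0.008],[[0.004,0.005,-0.0005],-0.008],[[0.006,0.002,0],0],[[0.004,0,0],0],[[0,0,0],0],[[0,0,0],0]]}}

```text
clock: 8.73
ee_pos: [0.44, 0.2919, 0.2437]
eef_rot: [[0.022, -0.996, 0.082], [0.01, 0.082, 0.997], [-1.0, -0.021, 0.012]]
ft_force: [0.4, -0.4, -2.5]
width: 0.0371
```

```bash
cat > chk.py <<'E'
from fit import *
import sys
col,ang,fo=sys.argv[1],float(sys.argv[2]),float(sys.argv[3])
s=arm.get_obs(); 
for k in('clock','ee_pos','eef_rot','ft_force','ft_torque','width'): print(k,s[k])
foot=s['ee_pos'][2]-fo; print('foot',foot)
c0=s['ee_pos'][:2]
sg=1 if col=='orange' else -1
for c in('wrist','scene'):
    p,d=snap(c); P=pts(c,d)
    cylfit(P,d,foot,c0)
    y=sorted((sg*.22,sg*.40))
    plate(p,P,d,col,np.radians(ang),(.36,.47 if c=='wrist' else .67,*y))
E
python3 chk.py orange -4.5 .1446
```

```text
clock 8.7333
ee_pos [0.44   0.2919 0.2437]
eef_rot [[ 0.0221 -0.9964  0.0821]
 [ 0.0105  0.0823  0.9966]
 [-0.9997 -0.0211  0.0122]]
ft_force [ 0.4053 -0.4101 -2.5336]
ft_torque [-0.066   0.0037  0.0104]
width 0.03707694042274969
foot 0.09909230690475049
1011 centre@70mm [0.4386 0.2926] slope [-0.0102 -0.0119] foot [0.4393 0.2934] rms 0.00020091452044466705
orange 3065 u 0.3613452631992141 0.4459759357501422 v 0.2794638376997175 0.38346854994263446 well1 [0.4391 0.2979] rect ((429.5746765136719, 298.68267822265625), (104.00341796875, 87.2261734008789), 85.50223541259766)
388 centre@70mm [0.4396 0.2918] slope [-0.0026 -0.0131] foot [0.4398 0.2927] rms 0.0012236638042539
orange 1440 u 0.36649244561800803 0.6339550188192468 v 0.2766211722990821 0.382294146952107 well1 [0.444  0.2955] rect ((522.34033203125, 289.465087890625), (106.05028533935547, 272.2900085449219), 85.44703674316406)
```

Emit:
{"name": "jog_arm", "arguments": {"series": [[[0,0,0.002],0],[[0,0,0.002],0],[[0.003,0,0],0],[[0.006,0,0],0],[[0.006,0,0],0],[[0.004,0,0],0],[[0,0,0],0],[[0,0,0],0]]}}

```text
clock: 9.5
ee_pos: [0.4417, 0.297, 0.2233]
eef_rot: [[0.023, -0.996, 0.082], [0.011, 0.082, 0.997], [-1.0, -0.022, 0.013]]
ft_force: [0.1, 0.0, -2.7]
width: 0.0369
```

```bash
python3 chk.py orange -4.5 .1446
```

```text
clock 9.5
ee_pos [0.4417 0.297  0.2233]
eef_rot [[ 0.0232 -0.9964  0.0819]
 [ 0.0109  0.0822  0.9966]
 [-0.9997 -0.0223  0.0128]]
ft_force [ 0.1396  0.0158 -2.7275]
ft_torque [0.0332 0.0036 0.0455]
width 0.03693123662606426
foot 0.07865252612000867
1006 centre@70mm [0.4403 0.2977] slope [-0.0106 -0.0121] foot [0.4411 0.2985] rms 0.00019890901402643397
orange 3522 u 0.36126769485418836 0.4473170147530736 v 0.2793220164537698 0.38339409296530075 well1 [0.439  0.2978] rect ((429.677734375, 298.4658508300781), (104.08003234863281, 87.76728057861328), 85.67709350585938)
378 centre@70mm [0.4414 0.297 ] slope [ 0.0011 -0.0195] foot [0.4413 0.2983] rms 0.0012950823882781114
orange 1369 u 0.3649202031446344 0.6338617952291775 v 0.27649237486377487 0.38065778627071223 well1 [0.4424 0.2948] rect ((523.106689453125, 288.4702453613281), (105.49358367919922, 271.86083984375), 85.69688415527344)
```

Emit:
{"name": "jog_arm", "arguments": {"series": [[[0,0.0012,-0.0013],0],[[0.003,0,0],0],[[0.004,0,0],0],[[0.004,0,0],0],[[0.003,0,0],0],[[0,0,0],0],[[0,0,0],0]]}}

```text
clock: 10.18
ee_pos: [0.4415, 0.2961, 0.2092]
eef_rot: [[0.026, -0.996, 0.082], [0.012, 0.082, 0.997], [-1.0, -0.025, 0.014]]
ft_force: [0.1, 0.8, 0.1]
width: 0.0369
```

```bash
python3 chk.py orange -4.5 .1446
```

```text
clock 10.1833
ee_pos [0.4415 0.2961 0.2092]
eef_rot [[ 0.026  -0.9963  0.0821]
 [ 0.0121  0.0825  0.9965]
 [-0.9996 -0.0249  0.0142]]
ft_force [0.0763 0.7949 0.0778]
ft_torque [0.0029 0.0018 0.0178]
width 0.036854286869359806
foot 0.06459324873961214
977 centre@70mm [0.4405 0.297 ] slope [-0.0145 -0.0145] foot [0.4415 0.298 ] rms 0.00019380856277873305
orange 3801 u 0.3615727473051809 0.44766457137468535 v 0.2793314138916686 0.38349129729251974 well1 [0.4393 0.2979] rect ((429.96435546875, 298.54888916015625), (104.12538146972656, 87.75062561035156), 85.67761993408203)
369 centre@70mm [0.4417 0.2963] slope [-0.0109 -0.0136] foot [0.4425 0.2972] rms 0.0012878089601550818
orange 1372 u 0.3668776634914075 0.6338024110520373 v 0.2771013344906009 0.38218367543054643 well1 [0.4444 0.2957] rect ((522.1492919921875, 289.4373474121094), (106.9485092163086, 273.681396484375), 85.48733520507812)
```

Emit:
{"name": "jog_arm", "arguments": {"series": [[[0,0.0015,-0.0007],0],[[0.002,0,0],0],[[0.002,0,0],0],[[0.002,0,0],0],[[0,0,0],0]]}}

```text
clock: 10.7
ee_pos: [0.4431, 0.296, 0.2078]
eef_rot: [[0.034, -0.996, 0.082], [0.013, 0.082, 0.997], [-0.999, -0.033, 0.016]]
ft_force: [-1.7, -0.3, -5.3]
width: 0.0367
```

```bash
python3 chk.py orange -4.5 .1446
```

```text
clock 10.7
ee_pos [0.4431 0.296  0.2078]
eef_rot [[ 0.0345 -0.9961  0.0816]
 [ 0.0133  0.0821  0.9965]
 [-0.9993 -0.0333  0.0161]]
ft_force [-1.703  -0.3426 -5.3299]
ft_torque [-0.0726  0.3562  0.024 ]
width 0.036718349637064156
foot 0.06323966941821457
1064 centre@70mm [0.4409 0.297 ] slope [-0.004  -0.0157] foot [0.4412 0.2981] rms 0.00020548867597453325
orange 3894 u 0.3612795138108415 0.447412108060191 v 0.27938707141429975 0.3836118507804645 well1 [0.439 0.298] rect ((429.8296203613281, 298.6701354980469), (104.14761352539062, 87.93254089355469), 85.66670227050781)
358 centre@70mm [0.4421 0.2962] slope [ 0.0016 -0.0181] foot [0.442  0.2975] rms 0.0012969021569619195
orange 1370 u 0.36627872238795467 0.6337100885286214 v 0.2763337594096489 0.3834808501537909 well1 [0.4439 0.296 ] rect ((523.61083984375, 289.03521728515625), (107.23085021972656, 270.89642333984375), 84.91734313964844)
```

Emit:
{"name": "jog_arm", "arguments": {"series": [[[-0.004,0,0],0],[[-0.004,0.001,0],0],[[0,0.002,0],0],[[0,0,0],0],[[0,0,0],0]]}}

```text
clock: 11.22
ee_pos: [0.4385, 0.2962, 0.215]
eef_rot: [[0.032, -0.996, 0.082], [0.013, 0.082, 0.997], [-0.999, -0.031, 0.016]]
ft_force: [0.1, -0.5, -3.0]
width: 0.0374
```

```bash
python3 chk.py orange -4.5 .1446; python3 wt.py
```

```text
clock 11.2167
ee_pos [0.4385 0.2962 0.215 ]
eef_rot [[ 0.032  -0.9961  0.0817]
 [ 0.0133  0.0822  0.9965]
 [-0.9994 -0.0308  0.0159]]
ft_force [ 0.1097 -0.4867 -2.9773]
ft_torque [ 0.0046  0.0034 -0.0283]
width 0.037375796205196675
foot 0.0703736149593508
1032 centre@70mm [0.4376 0.2971] slope [-0.0187 -0.0149] foot [0.4389 0.2981] rms 0.00021175258505542715
orange 3661 u 0.36127016222370867 0.44715930710384927 v 0.2793011570271474 0.38355617376349 well1 [0.439  0.2979] rect ((429.85418701171875, 298.6175537109375), (104.21903228759766, 88.01648712158203), 85.55925750732422)
376 centre@70mm [0.4387 0.2963] slope [-0.0083 -0.0186] foot [0.4393 0.2976] rms 0.0012873830354638985
orange 1369 u 0.36611726670230055 0.6337732861694624 v 0.2762871525711738 0.382143827683544 well1 [0.4437 0.2953] rect ((523.8106079101562, 288.7227783203125), (107.62940979003906, 269.8905944824219), 85.73251342773438)
[ 0.07732611  0.0506165  -3.06616549] [0.10257352 0.14412073 0.11327507]
[-0.00696754  0.05429618 -0.04358245] [0.43855946 0.29611635 0.21498675] 12.1167
```

```bash
python3 - <<'E'
from h import *
p,_=snap('wrist'); q,_=snap('scene')
a=cv2.resize(p[80:300,220:420],(500,550),interpolation=cv2.INTER_CUBIC)
b=cv2.resize(q[90:222,345:417],(300,550),interpolation=cv2.INTER_CUBIC)
cv2.imwrite('pics/c4.png',np.hstack([a,b])[:,:,::-1])
E
```

```text
(no output)
```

View pics/c4.png

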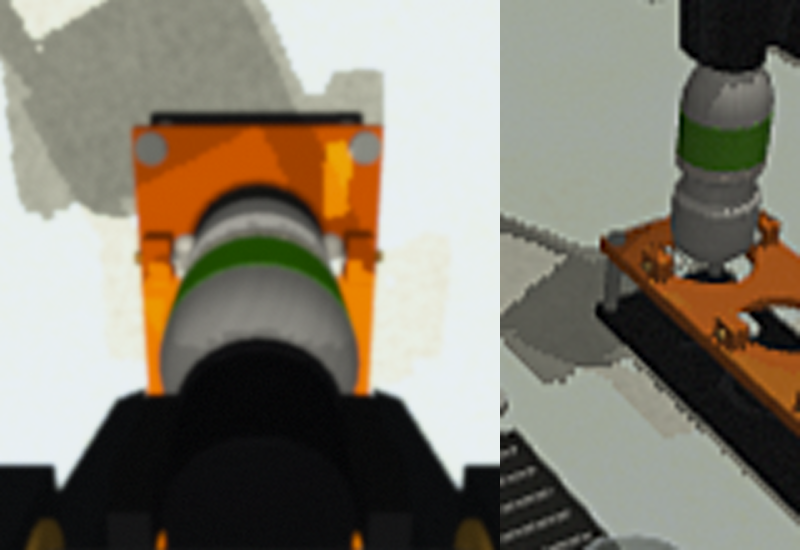

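The crop shows the foot just over the orange well 1, centred in the hole to the eye (column 260 for both the hole and the cylinder), with a nose on each side. I'll continue down slowly.

Emit:
{"name": "jog_arm", "arguments": {"series": [[[0.004,0,0],0],[[0.004,0.0005,0],0],[[0.004,0.0005,0],0],[[0,0,0],0]]}}

```text
clock: 12.55
ee_pos: [0.4404, 0.2964, 0.2054]
eef_rot: [[0.038, -0.996, 0.082], [0.014, 0.082, 0.997], [-0.999, -0.037, 0.017]]
ft_force: [0.0, -0.4, -6.8]
width: 0.0367
```

```bash
cat > st.py <<'E'
from fit import *
import sys
fo=float(sys.argv[1]); F=[];T=[]
for i in range(4):
    p,d=snap('wrist'); s=arm.get_obs(); F.append(s['ft_force']);T.append(s['ft_torque'])
print(s['clock'],s['ee_pos'],s['eef_rot'][:,0],s['width'],'F',np.mean(F,0),'T',np.mean(T,0))
foot=s['ee_pos'][2]-fo; print('foot',foot); P=pts('wrist',d); cylfit(P,d,foot,s['ee_pos'][:2],rng=(.075,.08,.08,.105) if foot<.045 else (.028,.042,.068,.105))
E
python3 st.py .1446
```

```text
12.75 [0.4403 0.2966 0.2056] [ 0.0381  0.014  -0.9992] 0.03711749943501029 F [-0.4347 -1.2081 -0.5407] T [-0.3561  0.2151 -0.0474]
foot 0.06096848438940333
1054 centre@70mm [0.4392 0.2974] slope [-0.0153 -0.0146] foot [0.4403 0.2985] rms 0.00019947509691117685
```

Emit:
{"name": "jog_arm", "arguments": {"series": [[[0.004,0.0007,-0.001],0],[[0.006,0.0005,0],0],[[0.006,0.0005,0],0],[[0,0,0],0]]}}

```text
clock: 13.08
ee_pos: [0.4433, 0.2969, 0.1956]
eef_rot: [[0.049, -0.996, 0.081], [0.017, 0.082, 0.997], [-0.999, -0.048, 0.021]]
ft_force: [-1.3, -1.9, -12.3]
width: 0.037
```

```bash
python3 st.py .1446
```

```text
13.2833 [0.4431 0.2969 0.1954] [ 0.0486  0.0165 -0.9987] 0.03675682021778486 F [-1.5494 -2.093  -3.1355] T [-0.6394  0.5031  0.2907]
foot 0.05075875308376426
1404 centre@70mm [0.441  0.2975] slope [-0.0028  0.0005] foot [0.4412 0.2974] rms 0.0014019361331276204
```

Emit:
{"name": "jog_arm", "arguments": {"series": [[[0.004,0.003,-0.001],0]]}}

```text
clock: 13.37
ee_pos: [0.4418, 0.2967, 0.1929]
eef_rot: [[0.052, -0.995, 0.081], [0.018, 0.082, 0.997], [-0.998, -0.05, 0.022]]
ft_force: [-1.2, -2.5, 13.2]
width: 0.0373
```

```bash
python3 st.py .1446
```

```text
13.5667 [0.4401 0.2963 0.191 ] [ 0.0484  0.0168 -0.9987] 0.03669195354681737 F [-1.0493 -1.5304 -2.9465] T [-0.3177  0.2503  0.0253]
foot 0.046384491384419524
1660 centre@70mm [0.4398 0.2967] slope [-0.02    0.0104] foot [0.4412 0.296 ] rms 0.0018029679769104342
```

Emit:
{"name": "jog_arm", "arguments": {"series": [[[0.008,0.0006,-0.001],0]]}}

```text
clock: 13.65
ee_pos: [0.4423, 0.2964, 0.1862]
eef_rot: [[0.055, -0.995, 0.08], [0.019, 0.082, 0.996], [-0.998, -0.053, 0.023]]
ft_force: [-1.8, -2.4, 18.9]
width: 0.037
```

```bash
python3 st.py .1446
```

```text
13.85 [0.4396 0.2958 0.1825] [ 0.048   0.0175 -0.9987] 0.037179654567863915 F [-0.7699  0.4263 -4.1109] T [0.1118 0.1597 0.0104]
foot 0.03790440683939439
746 centre@70mm [0.4392 0.297 ] slope [-0.0181 -0.0171] foot [0.4404 0.2982] rms 0.00018445502889324886
```

Emit:
{"name": "jog_arm", "arguments": {"series": [[[0.008,0.0006,-0.0004],0]]}}

```text
clock: 13.93
ee_pos: [0.4417, 0.2965, 0.1774]
eef_rot: [[0.054, -0.995, 0.081], [0.02, 0.082, 0.996], [-0.998, -0.052, 0.024]]
ft_force: [-0.3, -2.1, 0.6]
width: 0.0371
```

```bash
python3 st.py .1446
```

```text
14.1333 [0.4385 0.2956 0.1731] [ 0.0457  0.0175 -0.9988] 0.03697954235988189 F [ 0.356   1.2473 -7.7554] T [ 0.4021  0.0111 -0.0241]
foot 0.028485913105498917
745 centre@70mm [0.4384 0.2968] slope [-0.021  -0.0197] foot [0.4398 0.2982] rms 0.00018103917020412564
```

Emit:
{"name": "jog_arm", "arguments": {"series": [[[0.006,0.0002,0],0]]}}

```text
clock: 14.22
ee_pos: [0.4391, 0.2961, 0.1676]
eef_rot: [[0.047, -0.996, 0.081], [0.018, 0.082, 0.996], [-0.999, -0.046, 0.022]]
ft_force: [0.9, -0.4, -2.9]
width: 0.0373
```

```bash
python3 st.py .1446
```

```text
14.4167 [0.4384 0.2955 0.1667] [ 0.045   0.017  -0.9988] 0.03724874043037711 F [-0.3863  0.0345 -3.5047] T [-0.0409  0.053  -0.0418]
foot 0.02211057619432133
731 centre@70mm [0.4379 0.2966] slope [-0.0169 -0.0166] foot [0.4391 0.2977] rms 0.00018094888281590637
```

Emit:
{"name": "jog_arm", "arguments": {"series": [[[0.004,0.0002,0],0]]}}

```text
clock: 14.5
ee_pos: [0.4392, 0.2958, 0.1636]
eef_rot: [[0.047, -0.996, 0.081], [0.017, 0.082, 0.996], [-0.999, -0.045, 0.021]]
ft_force: [0.7, -0.2, 0.6]
width: 0.0373
```

```bash
python3 st.py .1446
```

```text
14.7 [0.439  0.2958 0.1634] [ 0.0465  0.0175 -0.9988] 0.0371931858372121 F [0.4424 0.2925 0.8141] T [ 0.0451 -0.0705 -0.0013]
foot 0.018814680351542518
734 centre@70mm [0.4388 0.2969] slope [-0.0208 -0.0152] foot [0.4402 0.2979] rms 0.00018502374480123821
```

Emit:
{"name": "jog_arm", "arguments": {"series": [[[0,0,0],0],[[0,0,0],0],[[0,0,0],0],[[0,0,0],0],[[0,0,0],0],[[0,0,0],0]], "claw": 0.08}}

```text
clock: 15.2
ee_pos: [0.4398, 0.296, 0.1649]
eef_rot: [[0.049, -0.996, 0.081], [0.018, 0.082, 0.996], [-0.999, -0.047, 0.022]]
ft_force: [0.5, 0.2, 0.5]
width: 0.0749
```

Emit:
{"name": "jog_arm", "arguments": {"series": [[[-0.02,0,0],0],[[0,0,0],0],[[-0.025,0,0],0],[[0,0,0],0],[[-0.03,0,0],0],[[0,0,0],0]]}}

```text
clock: 15.7
ee_pos: [0.4353, 0.2942, 0.2392]
eef_rot: [[0.046, -0.996, 0.081], [0.017, 0.082, 0.996], [-0.999, -0.044, 0.021]]
ft_force: [1.4, 0.4, 1.3]
width: 0.0802
```

```bash
python3 st.py .1446; python3 - <<'E'
from fit import *
for c in('wrist','scene'):
    p,d=snap(c); P=pts(c,d); z=P[...,2]
    m=(d>0)&(z>.18)&(z<.215)&(np.hypot(P[...,0]-.44,P[...,1]-.296)<.03)
    q=P[m]; print(c,len(q), 'top z',np.percentile(q[:,2],[50,90,98]),q.mean(0)) if len(q) else 0
    cylfit(P,d,.0187,(.44,.296),rng=(.075,.08,.08,.105))
E
```

```text
15.9 [0.4319 0.2928 0.2327] [ 0.0354  0.0128 -0.9993] 0.08003171687428622 F [ 0.1759 -0.0775 -0.6139] T [ 0.0088  0.015  -0.0172]
foot 0.08806133166616412
1154 centre@70mm [0.4469 0.298 ] slope [0.1721 0.0022] foot [0.4349 0.2978] rms 0.0017917673260678855
wrist 2307 top z [0.1971 0.198  0.1985] [0.4365 0.2979 0.1958]
388 centre@70mm [0.44  0.298] slope [ 0.0019 -0.0015] foot [0.4399 0.2981] rms 0.00016199825945717764
scene 189 top z [0.1975 0.2006 0.2014] [0.4474 0.2913 0.1943]
195 centre@70mm [0.4417 0.2969] slope [0.0043 0.0117] foot [0.4414 0.296 ] rms 0.001367218974577548
```

A stands home and upright in the orange well 1, with its top at 0.198 m. Next is B.

Emit:
{"name": "jog_arm", "arguments": {"series": [[[-0.012,-0.008,-0.02],-0.01],[[0,-0.013,-0.034],-0.01],[[0,-0.013,-0.036],-0.01],[[0,-0.013,-0.036],-0.01],[[0,-0.013,-0.036],-0.01],[[0,-0.013,-0.036],-0.01],[[0,-0.013,-0.036],0],[[0,-0.013,-0.036],0]], "claw": 0.088}}

```text
clock: 16.67
ee_pos: [0.5177, 0.0145, 0.2381]
eef_rot: [[0.028, -1.0, 0.005], [0.015, 0.005, 1.0], [-1.0, -0.028, 0.015]]
ft_force: [0.3, 0.3, -0.1]
width: 0.0879
```

Emit:
{"name": "jog_arm", "arguments": {"series": [[[0,-0.013,-0.036],0],[[0,-0.013,-0.03],0],[[0,-0.01,-0.02],0],[[0,-0.005,-0.012],0]]}}

```text
clock: 17.0
ee_pos: [0.5589, -0.0942, 0.2344]
eef_rot: [[0.025, -1.0, 0.011], [0.015, 0.011, 1.0], [-1.0, -0.024, 0.015]]
ft_force: [0.2, 1.0, 0.6]
width: 0.0879
```

```bash
python3 capw.py; python3 o.py
```

```text
{'clock': 17.0, 'joint_pos': array([-0.3892,  0.1515,  1.6499,  0.0237,  1.3231, -1.9545]), 'joint_vel': array([-0.2325,  0.1999, -0.2036,  0.0087,  0.0297, -0.2136]), 'effort': array([  0.3949, -42.3384, -33.5561,  -0.0209,  -0.0656,   0.0873]), 'ee_pos': array([ 0.5589, -0.0942,  0.2344]), 'eef_rot': array([[ 0.0246, -0.9996,  0.0109],
       [ 0.0147,  0.0113,  0.9998],
       [-0.9996, -0.0245,  0.015 ]]), 'ft_force': array([0.1602, 0.9551, 0.6317]), 'ft_torque': array([-0.0116, -0.0014,  0.012 ]), 'width': 0.08788456184105357}
wrist cap [ 309  184   49   50 1893] [ 0.5531 -0.088   0.1811] [ 0.5547 -0.0877  0.1778] [0.0372 0.0368 0.0113]
wrist cap [ 24 253  39  14 285] [ 0.5932 -0.3187  0.1796] [ 0.5937 -0.3225  0.1794] [0.0051 0.0236 0.0149]
top cap [344 189  18   9 115] [ 0.545  -0.086   0.1819] [ 0.5443 -0.0866  0.1794] [0.0152 0.0348 0.0128]
clock 17.1
ee_pos [ 0.5586 -0.0934  0.2343]
eef_rot [[ 0.0241 -0.9996  0.0114]
 [ 0.015   0.0117  0.9998]
 [-0.9996 -0.024   0.0153]]
ft_force [ 0.1968  0.0578 -0.4078]
ft_torque [ 0.0101  0.0772 -0.0095]
width 0.08774728525045117
```

Emit:
{"name": "jog_arm", "arguments": {"series": [[[-0.035,0,0],0],[[0,0,0],0],[[-0.035,0,0],0],[[0,0,0],0],[[-0.035,0,0],0],[[0,0,0],0]]}}

```text
clock: 17.6
ee_pos: [0.5528, -0.0868, 0.3382]
eef_rot: [[0.016, -1.0, 0.006], [0.021, 0.006, 1.0], [-1.0, -0.016, 0.022]]
ft_force: [1.2, -0.6, 1.5]
width: 0.088
```

```bash
cat > s.py <<'E'
from h import *
np.set_printoptions(precision=4,suppress=True)
for i in range(3): arm.capture('wrist')
s=arm.get_obs(); print(s['clock'],s['ee_pos'],'x',s['eef_rot'][:,0],'z',s['eef_rot'][:,2],s['ft_force'],s['width'])
E
python3 s.py
```

```text
17.75 [ 0.5501 -0.0861  0.3304] x [ 0.0049  0.0256 -0.9997] z [0.0065 0.9997 0.0256] [ 0.3769  0.0996 -0.6628] 0.0879546764018488
```

Emit:
{"name": "jog_arm", "arguments": {"series": [[[0.04,0,0],0]]}}

```text
clock: 17.83
ee_pos: [0.5539, -0.0857, 0.2974]
eef_rot: [[0.018, -1.0, 0.005], [0.02, 0.006, 1.0], [-1.0, -0.018, 0.021]]
ft_force: [0.7, -1.2, 0.4]
width: 0.0881
```

```bash
python3 s.py
```

```text
17.9833 [ 0.5481 -0.0836  0.287 ] x [-0.0023  0.0285 -0.9996] z [0.006  0.9996 0.0285] [-0.2175 -0.3099  0.0527] 0.08766746251391136
```

Emit:
{"name": "jog_arm", "arguments": {"series": [[[0,0,0.035],0],[[0,0,0],0]]}}

```text
clock: 18.15
ee_pos: [0.548, -0.0482, 0.2886]
eef_rot: [[-0.004, -1.0, 0.008], [0.03, 0.008, 1.0], [-1.0, 0.005, 0.03]]
ft_force: [-0.2, 0.8, -0.3]
width: 0.0878
```

```bash
python3 s.py; python3 -c "
from bench import arm; print(arm.get_obs()['joint_pos'])"
```

```text
18.3 [ 0.5488 -0.0523  0.2891] x [-0.0022  0.0258 -0.9997] z [0.0098 0.9996 0.0258] [-0.4246  0.1604 -0.2635] 0.0879232846867646
[-0.32413898  0.09227097  1.60403922  0.02394361  1.45563695 -1.88804415]
```

Emit:
{"name": "jog_arm", "arguments": {"series": [[[0,0,-0.035],0],[[0,0,0],0]]}}

```text
clock: 18.47
ee_pos: [0.5492, -0.0883, 0.29]
eef_rot: [[-0.0, -1.0, 0.007], [0.025, 0.007, 1.0], [-1.0, 0.001, 0.025]]
ft_force: [0.3, -0.8, 0.5]
width: 0.0876
```

```bash
python3 s.py; python3 -c "
from bench import arm; print(arm.get_obs()['joint_pos'])"
```

```text
18.6167 [ 0.5491 -0.0845  0.2899] x [-0.0005  0.0276 -0.9996] z [0.0062 0.9996 0.0276] [ 0.7618  0.1746 -0.6396] 0.08818234615394169
[-0.38104502  0.10142771  1.59267161  0.02557702  1.45824523 -1.94865697]
```

Emit:
{"name": "jog_arm", "arguments": {"series": [[[0.035,-0.002,-0.002],0],[[0,0,0],0],[[0.03,-0.001,-0.001],0],[[0,0,0],0],[[0.015,0,0],0],[[0,0,0],0]]}}

```text
clock: 19.12
ee_pos: [0.554, -0.0847, 0.2151]
eef_rot: [[0.004, -1.0, 0.006], [0.026, 0.006, 1.0], [-1.0, -0.004, 0.026]]
ft_force: [-1.4, 0.2, -1.3]
width: 0.088
```

```bash
python3 s.py; python3 -c "
from bench import arm; print(arm.get_obs()['joint_pos'])"
```

```text
19.2667 [ 0.5567 -0.0859  0.2191] x [ 0.0118  0.0234 -0.9997] z [0.0054 0.9997 0.0234] [-0.0703 -0.1956  0.6532] 0.0882806366846972
[-0.37849459  0.16760909  1.66328878  0.02699245  1.30845047 -1.9507054 ]
```

Emit:
{"name": "jog_arm", "arguments": {"series": [[[0.036,0.001,-0.001],0],[[0,0,0],0],[[0.025,0.001,-0.001],0]]}}

```text
clock: 19.52
ee_pos: [0.5628, -0.0888, 0.1696]
eef_rot: [[0.03, -1.0, 0.004], [0.016, 0.005, 1.0], [-0.999, -0.03, 0.016]]
ft_force: [1.8, -0.4, 1.4]
width: 0.0879
```

```bash
python3 s.py
```

```text
19.6667 [ 0.5576 -0.0869  0.163 ] x [ 0.0167  0.0214 -0.9996] z [0.0048 0.9998 0.0215] [0.1611 0.606  0.2289] 0.08801192508647665
```

Emit:
{"name": "jog_arm", "arguments": {"series": [[[0.016,0.003,0],0]]}}

```text
clock: 19.75
ee_pos: [0.5579, -0.0877, 0.1518]
eef_rot: [[0.023, -1.0, 0.005], [0.019, 0.005, 1.0], [-1.0, -0.023, 0.019]]
ft_force: [0.4, -0.6, 0.9]
width: 0.0877
```

```bash
python3 s.py
```

```text
19.9 [ 0.5549 -0.0866  0.1481] x [ 0.0165  0.0216 -0.9996] z [0.0048 0.9998 0.0217] [ 0.0269  0.8559 -0.2349] 0.08822564503649732
```

Emit:
{"name": "jog_arm", "arguments": {"series": [[[0,0,0],0],[[0,0,0],0],[[0,0,0],0],[[0,0,0],0],[[0,0,0],0],[[0,0,0],0],[[0,0,0],0]], "claw": 0.03, "force": 40}}

```text
clock: 20.48
ee_pos: [0.5585, -0.0877, 0.1554]
eef_rot: [[0.025, -1.0, 0.004], [0.018, 0.005, 1.0], [-1.0, -0.025, 0.019]]
ft_force: [-0.5, 0.0, 0.6]
width: 0.0433
```

Emit:
{"name": "jog_arm", "arguments": {"series": [[[0,0,0],0],[[0,0,0],0],[[0,0,0],0],[[0,0,0],0]]}}

```text
clock: 20.82
ee_pos: [0.5585, -0.0876, 0.1554]
eef_rot: [[0.025, -1.0, 0.004], [0.019, 0.005, 1.0], [-1.0, -0.024, 0.019]]
ft_force: [0.2, 0.7, 0.4]
width: 0.037
```

```bash
python3 s.py
```

```text
20.9667 [ 0.5585 -0.0877  0.1555] x [ 0.0246  0.0186 -0.9995] z [0.0044 0.9998 0.0187] [ 0.9673 -0.0221  0.8408] 0.03695760300918485
```

Emit:
{"name": "jog_arm", "arguments": {"series": [[[-0.008,0,0],0],[[-0.008,0,0],0]]}}

```text
clock: 21.13
ee_pos: [0.5558, -0.0871, 0.169]
eef_rot: [[0.018, -1.0, 0.005], [0.021, 0.005, 1.0], [-1.0, -0.018, 0.021]]
ft_force: [0.2, 0.7, -3.9]
width: 0.0372
```

```bash
python3 s.py; python3 wt.py; python3 st.py .1525
```

```text
21.2833 [ 0.5568 -0.0875  0.1699] x [ 0.0213  0.0199 -0.9996] z [0.0046 0.9998 0.02  ] [ 0.203  -0.071  -4.5595] 0.037093728804520755
[-8.41030873e-02 -3.90009598e-03 -4.61437031e+00] [0.10591967 0.12469042 0.12451641]
[ 0.00198933 -0.01243939  0.00182051] [ 0.55665252 -0.08737988  0.16947749] 22.0833
22.2833 [ 0.5566 -0.0874  0.1695] [ 0.0206  0.0201 -0.9996] 0.037125308855313226 F [-0.5203 -0.3508 -4.4026] T [-0.0433  0.0146 -0.0067]
foot 0.016995851887918217
626 centre@70mm [ 0.5523 -0.0866] slope [ 0.0065 -0.0114] foot [ 0.5518 -0.0858] rms 0.00015777721813877316
```

```bash
python3 wt.py
```

```text
[ 0.26429794 -0.29875957 -4.75850518] [0.11171173 0.1498674  0.09424393]
[-0.04476176  0.04930887 -0.00035623] [ 0.55664903 -0.08739433  0.16948121] 23.0833
```

Emit:
{"name": "jog_arm", "arguments": {"series": [[[-0.01,0,0],0],[[-0.02,0,0],0],[[-0.02,0,0],0],[[-0.02,0,0],0],[[-0.008,0.002,-0.008],0],[[0,0.005,-0.014],0]]}}

```text
clock: 23.58
ee_pos: [0.5472, -0.1095, 0.2518]
eef_rot: [[0.018, -1.0, 0.001], [0.022, 0.002, 1.0], [-1.0, -0.018, 0.022]]
ft_force: [-0.4, 0.2, -4.9]
width: 0.0372
```

```bash
python3 s.py; python3 st.py .1525
```

```text
23.7333 [ 0.5458 -0.1104  0.2492] x [ 0.015   0.0229 -0.9996] z [0.005  0.9997 0.023 ] [ 0.5304  0.5571 -5.7223] 0.03729411902767098
23.9333 [ 0.5456 -0.1089  0.248 ] [ 0.0129  0.0243 -0.9996] 0.03730726729503245 F [ 0.2935  0.2984 -4.8292] T [0.009  0.0128 0.013 ]
foot 0.0955054475570537
868 centre@70mm [ 0.5409 -0.1078] slope [ 0.0055 -0.0165] foot [ 0.5405 -0.1067] rms 0.00017819321540770287
```

Emit:
{"name": "jog_arm", "arguments": {"series": [[[-0.006,0.005,-0.01],-0.006],[[-0.004,0.01,-0.022],-0.006],[[-0.002,0.012,-0.028],-0.006],[[0,0.012,-0.028],-0.006],[[0,0.012,-0.028],0],[[0,0.012,-0.028],0],[[0,0.012,-0.028],0],[[0,0.008,-0.02],0]]}}

```text
clock: 24.6
ee_pos: [0.4649, -0.3006, 0.2496]
eef_rot: [[0.008, -0.999, -0.037], [0.031, -0.037, 0.999], [-0.999, -0.009, 0.031]]
ft_force: [0.2, 0.7, -4.9]
width: 0.037
```

```bash
python3 s.py; python3 chk.py green 1.1 .1525
```

```text
24.75 [ 0.4654 -0.2999  0.2495] x [ 0.0085  0.0326 -0.9994] z [-0.0346  0.9989  0.0322] [ 0.4658  0.9269 -5.0084] 0.03694399195781988
clock 24.75
ee_pos [ 0.4654 -0.2999  0.2495]
eef_rot [[ 0.0085 -0.9994 -0.0346]
 [ 0.0326 -0.0343  0.9989]
 [-0.9994 -0.0096  0.0322]]
ft_force [ 0.4658  0.9269 -5.0084]
ft_torque [ 0.0935 -0.1332  0.0049]
width 0.03694399195781988
foot 0.09698265484574878
854 centre@70mm [ 0.4613 -0.2971] slope [ 0.0029 -0.0252] foot [ 0.4611 -0.2954] rms 0.00018005160567563253
green 3004 u 0.38776602353009126 0.4626368226445195 v -0.3845126655489302 -0.28033708092057275 well1 [ 0.4471 -0.3239] rect ((431.7878112792969, -324.19049072265625), (75.4806137084961, 104.1566390991211), 1.16163969039917)
570 centre@70mm [ 0.4619 -0.2978] slope [ 0.0275 -0.024 ] foot [ 0.46   -0.2961] rms 0.0008755125188818423
green 2340 u 0.3910238884303727 0.6597632025265446 v -0.3861784867982634 -0.28283564427437774 well1 [ 0.4504 -0.3259] rect ((530.0117797851562, -324.3465576171875), (272.897705078125, 103.61848449707031), 1.116862177848816)
```

Emit:
{"name": "jog_arm", "arguments": {"series": [[[0,0.005,-0.01],0],[[0,0.005,-0.01],0],[[0,0.004,-0.007],0]]}}

```text
clock: 25.1
ee_pos: [0.4544, -0.3232, 0.2485]
eef_rot: [[0.009, -0.999, -0.044], [0.034, -0.044, 0.998], [-0.999, -0.01, 0.034]]
ft_force: [-0.0, 0.2, -3.2]
width: 0.0369
```

```bash
python3 s.py; python3 chk.py green 1.1 .1525
```

```text
25.25 [ 0.4542 -0.3234  0.2485] x [ 0.0089  0.0345 -0.9994] z [-0.0421  0.9985  0.0341] [ 0.6507 -0.3484 -4.705 ] 0.03696884521048703
clock 25.25
ee_pos [ 0.4542 -0.3234  0.2485]
eef_rot [[ 0.0089 -0.9991 -0.0421]
 [ 0.0345 -0.0417  0.9985]
 [-0.9994 -0.0104  0.0341]]
ft_force [ 0.6507 -0.3484 -4.705 ]
ft_torque [ 0.0207 -0.0345 -0.027 ]
width 0.03696884521048703
foot 0.09596348763267229
855 centre@70mm [ 0.4496 -0.3213] slope [ 0.0051 -0.0261] foot [ 0.4492 -0.3194] rms 0.00018146109962364056
green 2946 u 0.38737507752031813 0.4629196263273084 v -0.3852530494654827 -0.2810624017616425 well1 [ 0.4467 -0.3246] rect ((432.263671875, -324.91412353515625), (77.25675964355469, 104.20181274414062), 1.070684790611267)
589 centre@70mm [ 0.4505 -0.3219] slope [ 0.0222 -0.0272] foot [ 0.449 -0.32 ] rms 0.0009188705750345942
green 2271 u 0.39260222601483785 0.6595300326363069 v -0.3862184804766809 -0.2828147038038039 well1 [ 0.4519 -0.3259] rect ((530.986572265625, -324.2242431640625), (271.9394836425781, 103.77088928222656), 1.0966306924819946)
```

Emit:
{"name": "jog_arm", "arguments": {"series": [[[0.002,0.0015,-0.0045],0],[[0.006,0,0],0],[[0.006,0,0],0],[[0.006,0,-0.001],0]]}}

```text
clock: 25.68
ee_pos: [0.4542, -0.3279, 0.2283]
eef_rot: [[0.011, -0.999, -0.044], [0.033, -0.043, 0.999], [-0.999, -0.013, 0.032]]
ft_force: [-0.4, 0.2, -5.8]
width: 0.0367
```

```bash
python3 s.py; python3 chk.py green 1.1 .1525
```

```text
25.8333 [ 0.4538 -0.3275  0.2278] x [ 0.0097  0.0343 -0.9994] z [-0.0437  0.9985  0.0339] [-0.2876  0.6896 -4.6576] 0.0373317975015257
clock 25.8333
ee_pos [ 0.4538 -0.3275  0.2278]
eef_rot [[ 0.0097 -0.999  -0.0437]
 [ 0.0343 -0.0434  0.9985]
 [-0.9994 -0.0112  0.0339]]
ft_force [-0.2876  0.6896 -4.6576]
ft_torque [-0.0155  0.0293 -0.0048]
width 0.0373317975015257
foot 0.07530015951654204
851 centre@70mm [ 0.449  -0.3262] slope [ 0.0084 -0.025 ] foot [ 0.4484 -0.3244] rms 0.00017488541123358037
green 3261 u 0.38761476554345453 0.4628523086821687 v -0.38589142020255474 -0.28197271193602685 well1 [ 0.4469 -0.3254] rect ((432.05169677734375, -325.67193603515625), (76.54765319824219, 104.04182434082031), 0.9073546528816223)
553 centre@70mm [ 0.4506 -0.3268] slope [ 0.016  -0.0263] foot [ 0.4495 -0.325 ] rms 0.0008588427954680021
green 2238 u 0.3931171957681708 0.6596872386111146 v -0.38621097217875844 -0.2827176615409919 well1 [ 0.4525 -0.3258] rect ((531.1232299804688, -324.2811279296875), (271.51727294921875, 103.72437286376953), 1.1239598989486694)
```

Emit:
{"name": "jog_arm", "arguments": {"series": [[[0.008,0.001,-0.0003],0]]}}

```text
clock: 26.02
ee_pos: [0.4543, -0.329, 0.2226]
eef_rot: [[0.014, -0.999, -0.044], [0.03, -0.044, 0.999], [-0.999, -0.015, 0.029]]
ft_force: [0.3, -0.3, -4.2]
width: 0.037
```

```bash
python3 st.py .1525
```

```text
26.2167 [ 0.4531 -0.3279  0.2205] [ 0.0105  0.0334 -0.9994] 0.03711832705022589 F [-0.2413  0.496  -4.933 ] T [-0.0239  0.0154 -0.0114]
foot 0.06796553658551005
863 centre@70mm [ 0.4481 -0.3263] slope [ 0.008  -0.0255] foot [ 0.4476 -0.3245] rms 0.000185060171100315
```

Emit:
{"name": "jog_arm", "arguments": {"series": [[[0.008,0,-0.0003],0]]}}

```text
clock: 26.3
ee_pos: [0.4542, -0.3285, 0.2145]
eef_rot: [[0.013, -0.999, -0.044], [0.031, -0.043, 0.999], [-0.999, -0.015, 0.031]]
ft_force: [0.3, -0.3, 5.9]
width: 0.0374
```

```bash
python3 st.py .1525
```

```text
26.5 [ 0.4529 -0.3278  0.2115] [ 0.0096  0.0339 -0.9994] 0.03712418813000437 F [ 0.2606 -1.6094 -7.7148] T [-0.5764 -0.1333  0.0277]
foot 0.058968105780974306
851 centre@70mm [ 0.4487 -0.3264] slope [-0.0013 -0.0237] foot [ 0.4488 -0.3247] rms 0.0001842008206911337
```

Emit:
{"name": "jog_arm", "arguments": {"series": [[[0.008,0.0005,-0.0012],0]]}}

```text
clock: 26.58
ee_pos: [0.4535, -0.3295, 0.2051]
eef_rot: [[0.012, -0.999, -0.044], [0.032, -0.043, 0.999], [-0.999, -0.013, 0.031]]
ft_force: [-0.0, 0.6, -1.8]
width: 0.0369
```

```bash
python3 st.py .1525
```

```text
26.7833 [ 0.4521 -0.3285  0.2025] [ 0.0085  0.035  -0.9994] 0.037188294491950304 F [ 0.3151 -0.7521 -7.0851] T [-0.3354 -0.1433 -0.072 ]
foot 0.05000827131313004
1165 centre@70mm [ 0.4474 -0.3301] slope [0.0074 0.1221] foot [ 0.4469 -0.3387] rms 0.0017537333628605402
```

Emit:
{"name": "jog_arm", "arguments": {"series": [[[0.008,0.0003,-0.0004],0]]}}

```text
clock: 26.87
ee_pos: [0.4535, -0.3297, 0.1978]
eef_rot: [[0.013, -0.999, -0.044], [0.032, -0.043, 0.999], [-0.999, -0.014, 0.031]]
ft_force: [-0.9, 4.2, 18.9]
width: 0.0374
```

```bash
python3 st.py .1525
```

```text
27.0667 [ 0.4515 -0.3281  0.1937] [ 0.0075  0.0362 -0.9993] 0.037402831588400284 F [ 0.0804  0.4882 -7.2853] T [ 0.1435 -0.0916 -0.0173]
foot 0.041207234898692074
600 centre@70mm [ 0.447  -0.3262] slope [ 0.0096 -0.0283] foot [ 0.4463 -0.3242] rms 0.00015716470303978478
```

Emit:
{"name": "jog_arm", "arguments": {"series": [[[0.008,0,-0.0002],0]]}}

```text
clock: 27.15
ee_pos: [0.4531, -0.3292, 0.1887]
eef_rot: [[0.011, -0.999, -0.044], [0.033, -0.043, 0.999], [-0.999, -0.013, 0.033]]
ft_force: [0.8, 3.6, 17.9]
width: 0.0371
```

```bash
python3 st.py .1525
```

```text
27.35 [ 0.4512 -0.3277  0.1847] [ 0.0064  0.037  -0.9993] 0.036928557815066265 F [ 1.0496 -0.5811 -8.714 ] T [-0.0457 -0.1766 -0.0451]
foot 0.032203468207519986
587 centre@70mm [ 0.4469 -0.3257] slope [ 0.0063 -0.0286] foot [ 0.4464 -0.3237] rms 0.00015672639584929978
```

Emit:
{"name": "jog_arm", "arguments": {"series": [[[0.007,0,-0.0002],0]]}}

```text
clock: 27.43
ee_pos: [0.452, -0.3287, 0.179]
eef_rot: [[0.008, -0.999, -0.044], [0.034, -0.043, 0.998], [-0.999, -0.01, 0.034]]
ft_force: [0.4, -0.9, -3.8]
width: 0.037
```

```bash
python3 st.py .1525
```

```text
Traceback (most recent call last):
  File "st.py", line 5, in <module>
    p,d=snap('wrist'); s=arm.get_obs(); F.append(s['ft_force']);T.append(s['ft_torque'])
        ~~~~^^^^^^^^^
  File "h.py", line 4, in snap
    p,d=arm.capture(c);
        ~~~~~~~~~~~^^^
ValueError: 200 camera calls are used up
```

Camera calls are used up, so from here I work from the arm's pose and force readings only.

Emit:
{"name": "jog_arm", "arguments": {"series": [[[0,0,0],0],[[0,0,0],0],[[0,0,0],0]]}}

```text
clock: 27.78
ee_pos: [0.4503, -0.3273, 0.1754]
eef_rot: [[0.004, -0.999, -0.043], [0.039, -0.043, 0.998], [-0.999, -0.006, 0.039]]
ft_force: [1.4, -0.7, -4.0]
width: 0.0368
```

Emit:
{"name": "jog_arm", "arguments": {"series": [[[0.004,0,-0.0001],0],[[0,0,0],0]]}}

```text
clock: 27.95
ee_pos: [0.4506, -0.3276, 0.1718]
eef_rot: [[0.005, -0.999, -0.043], [0.038, -0.043, 0.998], [-0.999, -0.006, 0.038]]
ft_force: [0.1, 0.3, -3.6]
width: 0.037
```

Emit:
{"name": "jog_arm", "arguments": {"series": [[[0,0,0],0]]}}

```text
clock: 28.03
ee_pos: [0.4507, -0.3277, 0.172]
eef_rot: [[0.005, -0.999, -0.043], [0.038, -0.043, 0.998], [-0.999, -0.007, 0.037]]
ft_force: [0.1, -0.1, -2.8]
width: 0.0371
```

Emit:
{"name": "jog_arm", "arguments": {"series": [[[0,0,0],0]]}}

```text
clock: 28.12
ee_pos: [0.4507, -0.3276, 0.1721]
eef_rot: [[0.005, -0.999, -0.043], [0.038, -0.043, 0.998], [-0.999, -0.007, 0.037]]
ft_force: [-0.2, 0.6, -2.6]
width: 0.0367
```

Emit:
{"name": "jog_arm", "arguments": {"series": [[[0.002,0,0],0],[[0,0,0],0],[[0,0,0],0]]}}

```text
clock: 28.37
ee_pos: [0.4511, -0.3277, 0.1712]
eef_rot: [[0.006, -0.999, -0.043], [0.037, -0.043, 0.998], [-0.999, -0.008, 0.037]]
ft_force: [-0.1, 1.2, -1.4]
width: 0.0374
```

Emit:
{"name": "jog_arm", "arguments": {"series": [[[0,0,0],0]]}}

```text
clock: 28.45
ee_pos: [0.4512, -0.3277, 0.1713]
eef_rot: [[0.006, -0.999, -0.043], [0.037, -0.043, 0.998], [-0.999, -0.008, 0.037]]
ft_force: [-0.4, 0.0, -1.8]
width: 0.0368
```

Emit:
{"name": "jog_arm", "arguments": {"series": [[[0,0,0],0]]}}

```text
clock: 28.53
ee_pos: [0.4512, -0.3277, 0.1714]
eef_rot: [[0.006, -0.999, -0.044], [0.037, -0.043, 0.998], [-0.999, -0.008, 0.037]]
ft_force: [-0.9, 0.5, -1.8]
width: 0.0372
```

Emit:
{"name": "jog_arm", "arguments": {"series": [[[0.003,0,0],0],[[0,0,0],0],[[0,0,0],0]]}}

```text
clock: 28.78
ee_pos: [0.4518, -0.3278, 0.1697]
eef_rot: [[0.007, -0.999, -0.044], [0.036, -0.043, 0.998], [-0.999, -0.009, 0.036]]
ft_force: [-1.2, 1.5, 2.0]
width: 0.0368
```

Emit:
{"name": "jog_arm", "arguments": {"series": [[[0,0,0],0]]}}

```text
clock: 28.87
ee_pos: [0.4519, -0.3278, 0.1699]
eef_rot: [[0.008, -0.999, -0.044], [0.036, -0.043, 0.998], [-0.999, -0.009, 0.036]]
ft_force: [0.2, 1.1, 2.3]
width: 0.037
```

Emit:
{"name": "jog_arm", "arguments": {"series": [[[0,0,0],0]]}}

```text
clock: 28.95
ee_pos: [0.4519, -0.3278, 0.17]
eef_rot: [[0.008, -0.999, -0.044], [0.036, -0.043, 0.998], [-0.999, -0.009, 0.036]]
ft_force: [-0.7, 1.6, 1.9]
width: 0.0373
```

Emit:
{"name": "jog_arm", "arguments": {"series": [[[0,0,0],0],[[0,0,0],0],[[0,0,0],0],[[0,0,0],0],[[0,0,0],0],[[0,0,0],0],[[0,0,0],0],[[0,0,0],0]], "claw": 0.088}}

```text
clock: 29.62
ee_pos: [0.452, -0.329, 0.1697]
eef_rot: [[0.008, -0.999, -0.043], [0.034, -0.043, 0.999], [-0.999, -0.01, 0.033]]
ft_force: [0.5, 0.1, 0.9]
width: 0.0872
```

Emit:
{"name": "jog_arm", "arguments": {"series": [[[-0.01,0,0.0005],0],[[-0.02,0,0.001],0],[[-0.025,0,0.001],0],[[-0.025,0,0],0],[[-0.02,0,0],0],[[-0.01,0,0],0],[[0,0,0],0],[[0,0,0],0]]}}

```text
clock: 30.28
ee_pos: [0.4503, -0.3295, 0.2872]
eef_rot: [[0.007, -0.999, -0.043], [0.034, -0.043, 0.998], [-0.999, -0.009, 0.034]]
ft_force: [0.5, 0.3, -0.0]
width: 0.0879
```

```bash
python3 o.py; python3 - <<'E'
from bench import arm
for f in (lambda:arm.recognise('cyl_b_mid','wrist'),):
    try: print([(r['score'],r['extent']) for r in f()])
    except Exception as e: print(e)
E
```

```text
clock 30.2833
ee_pos [ 0.4503 -0.3295  0.2872]
eef_rot [[ 0.0074 -0.999  -0.0434]
 [ 0.0345 -0.0432  0.9985]
 [-0.9994 -0.0089  0.0341]]
ft_force [ 0.4956  0.3186 -0.0379]
ft_torque [ 0.0094 -0.0027  0.0004]
width 0.08793319530839504
[(0.86, [281.8, 156.4, 363.2, 303.5])]
```

```bash
python3 -c "
from bench import arm; print(arm.close_job())"
```

```text
the job is handed in; nothing more can be done
None
```

I weighed both cylinders, racked them and handed the job in at about 30 s on the robot's clock. Cylinder A's final position was confirmed by camera, but cylinder B's was not.

- **Cylinder A (the left one):** it weighed about 3.1–3.2 N, or 320 g, so it went in well 1 of the orange rack. After I let go, the wrist camera showed it upright, with its top at 0.198 m, which means fully home.
- **Cylinder B (the right one):** it weighed about 4.6–4.8 N, or 478 g, so it went in well 1 of the green rack. The arm's height put its foot about 2.5 mm into the rubber buffer. The force rose roughly as the buffer should, and the final push was about 2 N down.

**What went wrong or stayed unchecked:**
- **Camera calls ran out:** all 200 were used while B was going down. Its last few millimetres and its release were judged only from the arm's position and force readings. I took no picture of B afterwards.
- **Tilt:** the tool drifted up to about 2.8° off vertical. The cylinders leaned about 1–1.6° while being pushed in; A stood straight once released.
- **A's first entry:** it met resistance about 2 mm off centre, so I backed it out and re-centred it.
- **Push force:** the highest reading I saw while pushing past the plungers was about 19 N, and the readings are noisy.

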